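Inspection torch from its spring clips to the microscope's rest

TASK

Swing the sloping cabinet's door wide open by its handle, pull the torch straight out of its spring clips, and lower it, without dropping it, into the two notches of the rest in front of the microscope, its barrel in both notches and its lens towards the microscope. Then let go and swing the cabinet's door fully shut again. Do not disturb the other things on the bench.

Things in the scene. Friction and masses are not known exactly. Their poses are not given: they have to be found in the camera images.
- cabinet: wooden cabinet fixed to the bench, 250 mm wide, 250 deep, 190 high. Its front slopes up away from the robot at 28 degrees from level (normal: cabinet (-0.469, 0, 0.883)), covered by one door; behind it is a shallow bay, its floor parallel to the door and 52 mm below it. Origin under its middle at bench height; x away from the robot, y left, z up.
- door (a joint): angle of the cabinet's door (rad): 0 shut, 1.75 its stop; it may start a little ajar. Hinged along its left edge (the hinge line runs up the slope); its right edge lifts off the slope. 254 mm along the slope, 246 wide, 8 thick. A friction hinge (0.4 N m) holds it at any angle; about 2 to 4 N at the handle moves it.
- door_hinge (a point): middle of the door's hinge line, on the door's underside. Axes turn with the door: x uphill along the hinge line, z out of the door's outer face, y from the handle towards the hinge. With the door shut they are parallel to those of clip_seat.
- door_handle (a point): middle of the door's handle near its right edge: a round steel bar 10 mm thick, 100 mm long with a foot at each end, parallel to the hinge line, its axis 42 mm off the door's outer face. In the axes of door_hinge it lies at (0, -0.228, 0.050) m; its own axes are parallel to those.
- clip_seat (a point): fixed point on the axis of the clipped torch, midway between the clips, 26 mm above the bay's floor. z straight out of the slope (the way the clips open), x uphill, y left. Pulled along z the torch meets up to about 15 to 18 N (most at 8 mm), then is free within 30 mm. The bay is 234 mm wide (y) and 240 mm along the slope (x), the seat in its middle.
- bay: the two C-shaped spring clips in the cabinet, fixed, facing out of the slope. Each is a pair of sprung steel leaves 12 mm wide along y, centred 42 mm left and right of clip_seat, reaching 22 mm from the torch's axis uphill and downhill and 45 mm above the bay's floor. 72 mm of barrel is free between them. Origin on the bay's floor under clip_seat; same axes.
- torch: torch 160 mm long, about 0.16 kg: round black barrel 28 mm across from 66 mm behind the origin to 54 mm ahead of it, then an aluminium head 34 mm across with the lens; tail cap 32 mm across, 14 mm long. Origin on its axis, midway along it; x along the axis to the lens. Starts in the clips behind the door, lens to the cabinet's right (-y).
- torch_lens (a point): centre of the torch's lens, 80 mm from the torch's origin along its x.
- microscope: white microscope fixed to the bench at the right, about 420 mm tall. Origin at bench height under the middle of its black stage (150 x 130 mm, top 112 mm above the bench); pillar and eyepieces at -y, the torch rest before it at +y. To be left alone.
- rest: torch rest, a dark steel stand fixed to the bench 190 mm before the middle of the microscope's stage: base 116 x 90 mm, a post, and on top two open V notches (45 degree flanks, about 60 mm wide at the mouth, 9 mm thick) 38 mm either side of its middle. Origin under its middle at bench height; x along the line of the notches towards the microscope, z up.
- rest_seat (a point): point on the axis of a torch lying in the rest, midway between its notches, 135 mm above the bench; axes as for rest. The flanks rise to about 9 mm above this point; the bar that joins the notches tops out 45 mm below it.
- jar: closed glass jar, 66 mm across, 85 mm tall; origin at the centre of its underside. A bystander.
- mug: white mug, 78 mm across, 90 mm tall, origin at the centre of its underside. A bystander.
- tin: steel can with a paper label, 68 mm across, 100 mm tall, origin at the centre of its underside. A bystander.
- slide_box: wooden slide box, 80 x 110 x 36 mm, lying in front of the cabinet, origin at the centre of its underside. A bystander.
- dish: covered glass dish, 88 mm across, 18 mm high, origin at the centre of its underside. A bystander.
- brush: flat brush 190 mm long lying on the bench. A bystander.
There are look-alikes about, which are no part of the job. Leave any pink look-alike of the rest alone.

How it is judged:
On the way, in this order (a step that is already met when the one before it is completed fails the run):
1. the door is swung wide open (beyond 80 degrees) (value of joint door above 1.4 rad), for 0.2 s.
2. the torch is out of its clips, with the door still open (distance between torch and clip_seat above 0.06 m and value of joint door above 0.8 rad), for 0.1 s.
3. the torch is lowered into the notches of the rest while still held (within 20 mm of its seat) (horizontal distance between torch and rest_seat below 0.027 m and z of torch in the frame of rest_seat between -0.01 and 0.02 m and angle between the x axis of torch and the x axis of rest_seat, either way round below 0.2 rad and contact force between the fingers and torch above 0.5 N), for 0.05 s.
4. the torch lies released in both notches, lens towards the microscope (x of torch in the frame of rest_seat between -0.016 and 0.026 m and y of torch in the frame of rest_seat between -0.007 and 0.007 m and z of torch in the frame of rest_seat between -0.007 and 0.007 m and angle between the x axis of torch and the x axis of rest_seat, either way round below 0.12 rad and x of torch_lens in the frame of rest_seat above 0.04 m and contact force between the fingers and torch below 0.05 N and linear speed of torch below 0.02 m/s), for 0.3 s.
At the end, for the whole second after the job is handed in: The torch lies released and at rest in both notches (axis within 7 mm of the seat sideways and in height and within 0.12 rad of its line; middle from 16 mm behind to 26 mm ahead of the rest's middle), lens towards the microscope, and the cabinet's door is shut to within 0.05 rad (all of step 4 and value of joint door below 0.05 rad); the robot touches nothing.
It fails at once if a bystander is shifted by more than 30 mm or knocked over (distance of any of jar, mug, tin, slide_box, dish, brush from where it was at the start of the episode above 0.03 m or angle between any of jar, mug, tin's own z axis and vertical above 0.5 rad).
It also fails if it takes over 72 s, if anything falls off the work surface, if the arm or the gripper's body presses on something with over 40 N, if the wrist force passes 120 N, or if a joint passes its speed limit or range.

ROBOT

A 7-joint arm with a two-finger parallel gripper is mounted at the origin on the work surface. World frame = base frame: x ahead of the robot, y to its left, z up, the work surface at z = 0. Lengths are in m, angles in rad, forces in N, time in s.
With the tool pointing down it reaches from about 0.35 to 0.9 m from the base axis. Payload 19.9 kg.
Tool frame: the origin (TCP) lies between the finger pads; the fingertips stand 19 mm ahead of it and the grasp point (between the pads) is the TCP; z points along the fingers, y is the direction in which the jaws open and shut (so a half turn about z gives the same grasp; the last joint's range is limited). The gripper opens to 94 mm and grips with 3 to 60 N. Pads are 16 mm wide; open, the fingers measure 119 mm over their backs; the gripper's body (75 mm by 177 mm) begins 78 mm behind the grasp point.
Start: joints at [1.123, 0.417, -0.01, 1.614, 0.005, 1.111, -0.053], TCP at [0.247, -0.574, 0.224] pointing down, gripper open.
Joint ranges: [-2.81, 2.81], [-0.39, 2.02], [-1.27, 1.25], [0.06, 2.57], [-1.19, 4.33], [0.19, 2], [-2.82, 2.82]. Speed limits (rad/s): [1.89, 1.89, 2.39, 2.39, 3.01, 3.01, 3.01].

INTERFACE

Orientations are given as a 3x3 rotation matrix whose columns are the frame's x, y, z axes.
In Python, from rig import robot gives the robot as it stands. Calls block until the motion is done:
- robot.move_ptp(position, orientation): joint-space move of the TCP to a pose.
- robot.move_linear(position, velocity=0.15, frame=None, threshold=None): straight line of the TCP; frame=None keeps the orientation; velocity is the mean speed in m/s. With threshold (N) it stops when the force on the tool has changed by that much, and returns True; else False.
- robot.goto_joints(angles): joint-space move.
- robot.gripper_to(opening): finger opening in m; the grip force is fixed at half the most; returns when the fingers have stopped.
- robot.pause(seconds).
- robot.ik(position, orientation): joint angles nearest the present ones, or None.
- robot.get_state(): the state.
- robot.grab_frame(name): name is "scene" or "side" or "wrist"; returns the picture (400x640x3 uint8, red, green, blue); there is no depth.
- robot.camera_info(name): a dict with "fx", "fy", "cx", "cy" (pixels), "dist" ([k1, k2, p1, p2, k3] as OpenCV has them; the pictures are not rectified), "rvec" (rotation vector, rad) and "tvec" (3), from world to camera coordinates, as OpenCV has them. Camera axes: x right, y down, z forward; pixel columns grow to the right and rows downward; lengths in m; the calibration is good to about 2 mm. A picture is of the moment at which its call begins: read the wrist's pose just before it. camera_info takes no time and is no camera call; for the wrist camera it gives the pose at the moment of the call.
A pose or a line that the arm cannot do raises robot.PlanningError and nothing moves.
- robot.sign_off(): hands the job in, once; it reports no verdict.
The state is a dict: "time": time; "qpos": joint angles; "joint_vel": joint speeds; "effort": joint torques, N m; "ee_pos": TCP position; "tool_rot": TCP orientation; "force": force on the tool from outside, world axes, zero at the start; "moment": the same for the moment, N m; "opening": finger opening in m.
Only numpy, scipy, OpenCV 4.12 (cv2) and the standard library are available. Lean on these libraries where they do the work, as an engineer would, in place of code of your own. Each camera call takes 0.05 s, during which the arm holds its last target.

## Working session

There is one attempt and no reset: what is moved stays moved. The work goes in short steps, each a Python script; the robot and the scene stay as the last script left them, time stands still between calls to the robot, and variables do not carry over. Pictures are saved under pics/ and viewed, and the job is handed in when it is done.

```bash
ls; mkdir -p pics; python3 - <<'E'
from rig import robot
import cv2
for n in ("scene","side","wrist"):
    im=robot.grab_frame(n); cv2.imwrite(f"pics/{n}0.png",im[:,:,::-1])
    print(n,robot.camera_info(n))
print(robot.get_state())
E
```

```text
pics
scene {'fx': 461.1058689481479, 'fy': 461.1058689481479, 'cx': 322.9421795961174, 'cy': 202.1319956864327, 'dist': array([0.01389918, 0.        , 0.        , 0.        , 0.        ]), 'rvec': array([ 1.29067903,  2.16085379, -1.00777992]), 'tvec': array([ 0.24964014, -0.25159919,  1.79618165])}
side {'fx': 472.290015356039, 'fy': 472.290015356039, 'cx': 314.8749245243455, 'cy': 202.4041605502976, 'dist': array([-0.09071932,  0.        ,  0.        ,  0.        ,  0.        ]), 'rvec': array([ 0.79456616, -2.52334939,  1.1217638 ]), 'tvec': array([0.48657293, 0.30137472, 1.42015763])}
wrist {'fx': 320.02387252877134, 'fy': 320.02387252877134, 'cx': 314.6633293856313, 'cy': 195.92468582719238, 'dist': array([0.00275556, 0.        , 0.        , 0.        , 0.        ]), 'rvec': array([-2.42943937,  1.59880389,  0.21871923]), 'tvec': array([-0.62452827, -0.02785964,  0.39226187])}
{'time': 0.15, 'qpos': array([ 1.1235039 ,  0.41777747, -0.01029944,  1.61400152,  0.00470891,
        1.11069652, -0.05299737]), 'joint_vel': array([-0.0003398 , -0.00123658, -0.0001093 , -0.00169071, -0.00039629,
       -0.00084815, -0.00023029]), 'effort': array([-2.51585010e-05, -8.51535130e+01,  6.38512876e-01, -4.26138353e+01,
       -4.88404243e-02,  1.72118173e-02,  2.79253493e-05]), 'ee_pos': array([ 0.24660688, -0.5740159 ,  0.22402053]), 'tool_rot': array([[ 9.18785576e-01,  3.94756752e-01, -4.15050072e-04],
       [ 3.94756961e-01, -9.18785271e-01,  7.52886103e-04],
       [-8.41350204e-05, -8.55584797e-04, -9.99999630e-01]]), 'force': array([ 0.38229307,  0.23663797, -0.75415678]), 'moment': array([-0.03906496, -0.00197079, -0.0249414 ]), 'opening': 0.09387017776777354}
```

View pics/scene0.png

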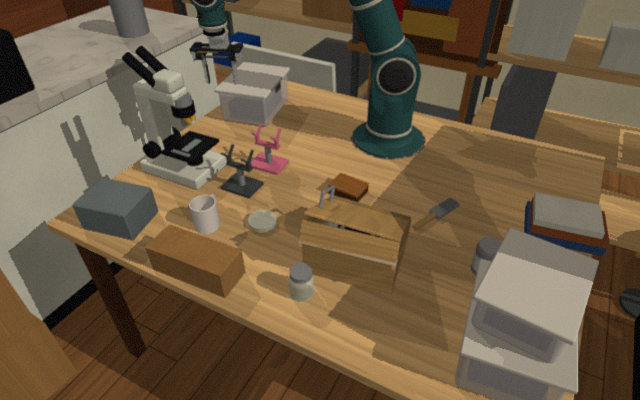

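View pics/side0.png

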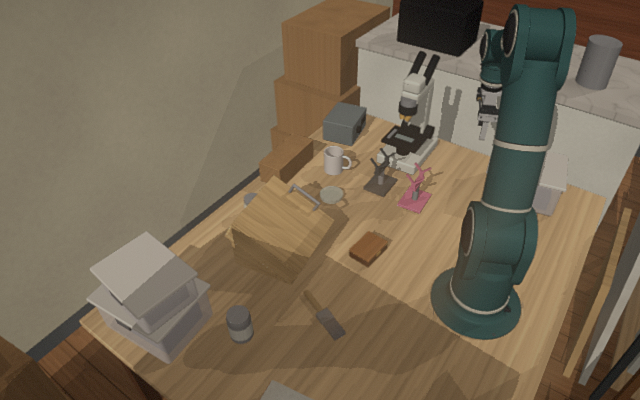

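View pics/wrist0.png

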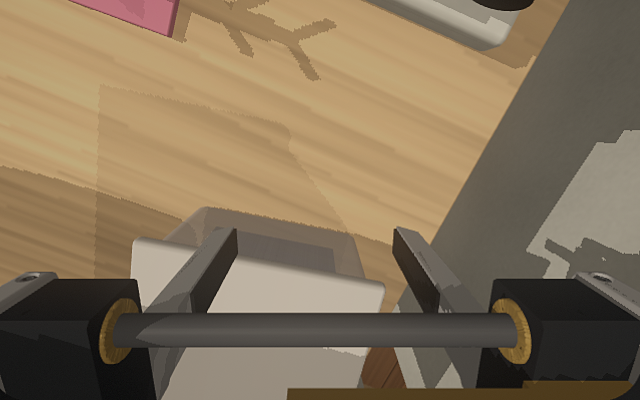

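The scene view shows the cabinet at about (355,240) and a dark stand at (240,175). The pink look-alike is at (268,155), and the slide box at (348,187). In the side view the cabinet is at (280,235), the dark rest at (381,175) and the pink one at (416,190). I'll enlarge these areas.

```bash
cat > h.py <<'E'
import numpy as np, cv2
from rig import robot
def P(name,info=None):
    i=info or robot.camera_info(name)
    K=np.array([[i['fx'],0,i['cx']],[0,i['fy'],i['cy']],[0,0,1]]);R,_=cv2.Rodrigues(np.array(i['rvec']))
    return K,np.array(i['dist']),R,np.array(i['tvec'])
def ray(cam,uv):
    K,d,R,t=cam
    n=cv2.undistortPoints(np.array([[uv]],float),K,d)[0,0]
    v=R.T@np.array([n[0],n[1],1]);return -R.T@t, v/np.linalg.norm(v)
def on_z(cam,uv,z):
    o,v=ray(cam,uv);return o+v*(z-o[2])/v[2]
def on_plane(cam,uv,p,n):
    o,v=ray(cam,uv);return o+v*(np.dot(np.array(p)-o,n)/np.dot(v,n))
def tri(*cu):
    A=np.zeros((3,3));b=np.zeros(3);L=[]
    for c,uv in cu:
        o,v=ray(c,uv);M=np.eye(3)-np.outer(v,v);A+=M;b+=M@o;L.append((o,M))
    x=np.linalg.solve(A,b);return x,[round(1000*np.linalg.norm(M@(x-o)),1) for o,M in L]
def proj(cam,X):
    K,d,R,t=cam
    return cv2.projectPoints(np.atleast_2d(np.array(X,float)),cv2.Rodrigues(R)[0],t,K,d)[0][:,0]
def crop(im,x0,y0,x1,y1,s,fn):
    cv2.imwrite(fn,cv2.resize(im[y0:y1,x0:x1,::-1],None,fx=s,fy=s,interpolation=cv2.INTER_CUBIC))
E
python3 - <<'E'
import cv2
from h import crop
a=cv2.imread('pics/scene0.png')[:,:,::-1];b=cv2.imread('pics/side0.png')[:,:,::-1]
crop(a,290,165,450,285,5,'pics/s_cab.png');crop(b,220,170,380,290,5,'pics/d_cab.png')
crop(a,200,110,320,200,5,'pics/s_rest.png');crop(b,340,140,460,230,5,'pics/d_rest.png')
E
```

```text
(no output)
```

View pics/s_cab.png

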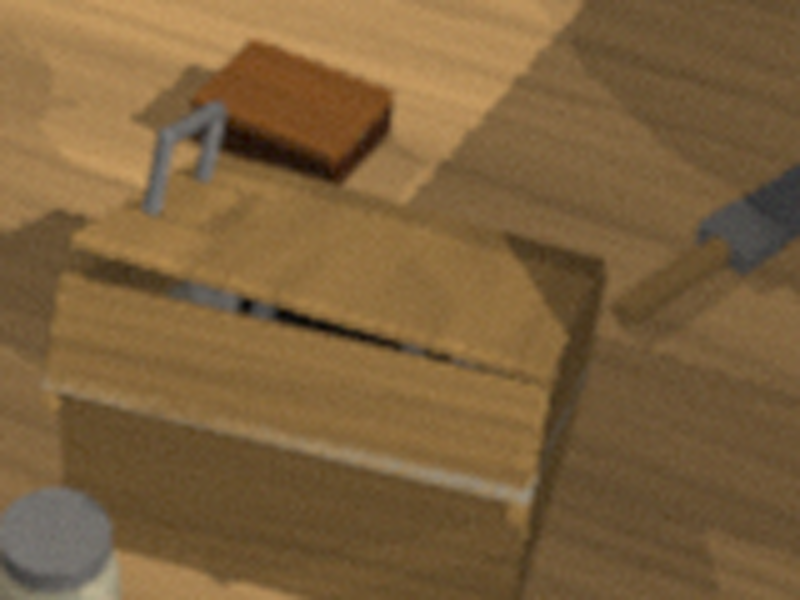

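View pics/d_cab.png

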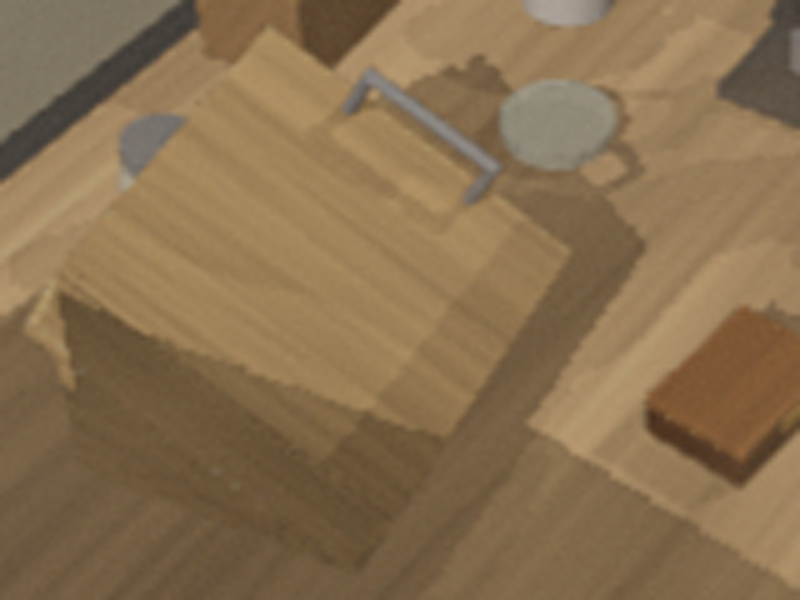

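View pics/s_rest.png

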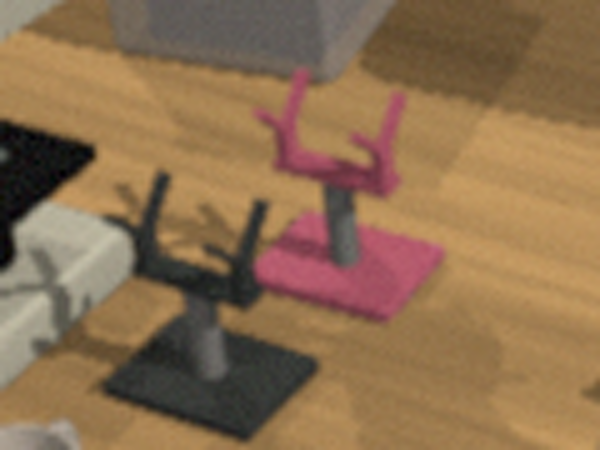

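View pics/d_rest.png

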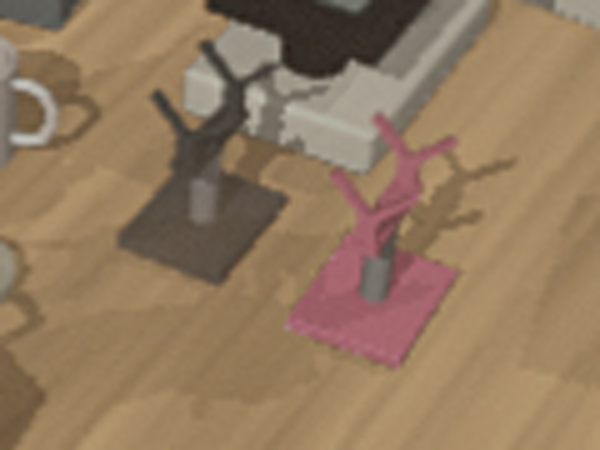

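```bash
python3 - <<'E'
from h import *
np.set_printoptions(precision=4,suppress=True)
S=P('scene');D=P('side')
s=lambda x,y:(290+x/5,165+y/5); d=lambda x,y:(220+x/5,170+y/5)
sr=lambda x,y:(200+x/5,110+y/5); dr=lambda x,y:(340+x/5,140+y/5)
print('cams',ray(S,(320,200)),ray(D,(320,200)))
for n,a,b in [('handle up',s(163,135),d(370,73)),('handle dn',s(218,107),d(495,168)),
  ('door hinge top?',s(548,380),d(62,275)),('door hinge bottom',s(603,262),d(443,437)),('door right top',s(75,238),d(265,28))]:
    print(n,*tri((S,a),(D,b)))
print('back top edge z.19', on_z(S,s(45,385),.19),on_z(S,s(530,497),.19))
print('left-bottom front corner side z0',on_z(D,d(360,570),0))
for n,a in [('pl',(103,387)),('pr',(318,365)),('near',(245,437)),]: print('base S',n,on_z(S,sr(*a),.008))
for n,a in [('l',(120,238)),('r',(288,200)),('near',(220,282)),('far',(178,168))]: print('base D',n,on_z(D,dr(*a),.008))
for n,a,b in [('tip A',(163,178),(207,45)),('tip A2',(108,220),(275,68)),('tip B',(262,205),(158,96)),]:
    print(n,*tri((S,sr(*a)),(D,dr(*b))))
E
```

```text
cams (array([1.466 , 0.5159, 0.9678]), array([-0.6698, -0.3739, -0.6415])) (array([-0.1228,  0.9688,  1.1793]), array([ 0.4377, -0.6092, -0.6613]))
handle up [0.6351 0.0588 0.2043] [np.float64(2.0), np.float64(2.0)]
handle dn [0.5461 0.0458 0.1565] [np.float64(2.2), np.float64(2.2)]
door hinge top? [0.6899 0.2977 0.1836] [np.float64(2.7), np.float64(2.7)]
door hinge bottom [0.4731 0.2382 0.0894] [np.float64(29.8), np.float64(29.8)]
door right top [0.7248 0.0572 0.2008] [np.float64(1.9), np.float64(1.9)]
back top edge z.19 [0.8136 0.0933 0.19  ] [0.7715 0.3221 0.19  ]
left-bottom front corner side z0 [0.5008 0.2603 0.    ]
base S pl [ 0.5631 -0.3696  0.008 ]
base S pr [ 0.4751 -0.2557  0.008 ]
base S near [ 0.5615 -0.2547  0.008 ]
base D l [ 0.5535 -0.2648  0.008 ]
base D r [ 0.4682 -0.3788  0.008 ]
base D near [ 0.4643 -0.2627  0.008 ]
base D far [ 0.5601 -0.3656  0.008 ]
tip A [ 0.5234 -0.3242  0.166 ] [np.float64(0.5), np.float64(0.5)]
tip A2 [ 0.503  -0.3988  0.1032] [np.float64(5.6), np.float64(5.6)]
tip B [ 0.5211 -0.2493  0.167 ] [np.float64(0.3), np.float64(0.3)]
```

```bash
python3 - <<'E'
from h import *
np.set_printoptions(precision=4,suppress=True)
S=P('scene');D=P('side');W=P('wrist');st=robot.get_state()
sr=lambda x,y:(200+x/5,110+y/5); dr=lambda x,y:(340+x/5,140+y/5)
for n,a,b in [('A-',(163,178),(275,68)),('A+',(108,220),(207,45)),('B+',(205,245),(158,96))]:
    print(n,*tri((S,sr(*a)),(D,dr(*b))))
R=st['tool_rot'];print('cam in tool',R.T@(-W[2].T@W[3]-st['ee_pos']),'\n',R.T@W[2].T)
# candidate viewing poses
Rd=lambda a:np.array([[np.cos(a),np.sin(a),0],[np.sin(a),-np.cos(a),0],[0,0,-1]])
for p in [(.45,.1,.45),(.5,.1,.5),(.45,-.2,.4),(.4,-.1,.45)]:
  for a in (0,np.pi/2,-np.pi/2,np.pi): print(p,round(a,2),robot.ik(p,Rd(a)))
E
```

```text
A- [ 0.4848 -0.3604  0.1357] [np.float64(3.6), np.float64(3.6)]
A+ [ 0.5421 -0.36    0.1356] [np.float64(2.3), np.float64(2.3)]
B+ [ 0.5396 -0.2839  0.1376] [np.float64(0.3), np.float64(0.3)]
cam in tool [ 0.0784 -0.     -0.1608] 
 [[ 0.0008 -0.9637 -0.267 ]
 [ 1.      0.0008  0.    ]
 [ 0.0002 -0.267   0.9637]]
(0.45, 0.1, 0.45) 0 [ 0.6358  0.0084 -0.9158  1.6213  0.0066  1.5152 -1.8511]
(0.45, 0.1, 0.45) 1.57 [ 0.3024 -0.0022 -0.5814  1.6285 -0.0012  1.5149 -0.2789]
(0.45, 0.1, 0.45) -1.57 [-1.5412 -0.1399  1.1445  1.6704  0.1274  1.5297  2.736 ]
(0.45, 0.1, 0.45) 3.14 [ 0.7204  0.012  -1.0017  1.6198  0.0101  1.5154  1.2889]
(0.5, 0.1, 0.5) 0 [ 0.4982  0.1389 -0.8606  1.415   0.1054  1.6353 -1.9215]
(0.5, 0.1, 0.5) 1.57 [ 0.5113  0.1412 -0.8769  1.4147  0.1087  1.6358 -0.3536]
(0.5, 0.1, 0.5) -1.57 [ 0.6745  0.1831 -1.095   1.4111  0.1631  1.6449  2.7401]
(0.5, 0.1, 0.5) 3.14 [ 0.5926  0.1588 -0.9817  1.4129  0.1322  1.6394  1.1966]
(0.45, -0.2, 0.4) 0 [ 0.5677  0.0625 -0.2237  1.6702  0.014   1.4104 -1.2286]
(0.45, -0.2, 0.4) 1.57 [ 0.7635  0.0721 -0.4322  1.6645  0.0306  1.4117  0.3274]
(0.45, -0.2, 0.4) -1.57 [ 0.4417  0.0579 -0.0905  1.674   0.0053  1.4099 -2.7911]
(0.45, -0.2, 0.4) 3.14 [ 0.9114  0.0823 -0.5921  1.6604  0.0464  1.4131  1.8844]
(0.4, -0.1, 0.45) 0 [ 0.5997 -0.111  -0.3814  1.7245 -0.0413  1.5202 -1.3483]
(0.4, -0.1, 0.45) 1.57 [ 0.7593 -0.1142 -0.5215  1.7208 -0.0569  1.52    0.2435]
(0.4, -0.1, 0.45) -1.57 [ 1.652  -0.2852 -1.1657  1.708  -0.2616  1.5494 -2.6344]
(0.4, -0.1, 0.45) 3.14 [ 0.816  -0.1162 -0.5708  1.7195 -0.0628  1.5201  1.8222]
```

```bash
python3 - <<'E'
from h import *
np.set_printoptions(precision=4,suppress=True)
Rd=lambda a:np.array([[np.cos(a),np.sin(a),0],[np.sin(a),-np.cos(a),0],[0,0,-1]])
import pickle
V={}
for k,p in enumerate([(.42,-.22,.40),(.52,.1,.47)]):
    t0=robot.get_state()['time']
    robot.move_ptp(p,Rd(0))
    info=robot.camera_info('wrist');im=robot.grab_frame('wrist')
    st=robot.get_state();print(st['time']-t0,st['ee_pos'],st['qpos'])
    V[k]=info;cv2.imwrite(f'pics/w{k+1}.png',im[:,:,::-1])
pickle.dump(V,open('V.pkl','wb'))
E
```

```text
1.6417000000000002 [ 0.4197 -0.2208  0.3995] [ 0.6075  0.0257 -0.192   1.7091  0.0049  1.4082 -1.1571]
1.3416000000000001 [0.5202 0.0985 0.4697] [ 0.2372  0.1483 -0.5573  1.4442  0.0785  1.5718 -1.8879]
```

View pics/w1.png

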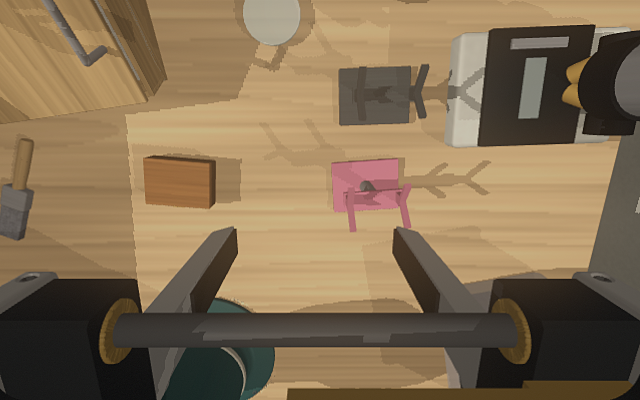

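View pics/w2.png

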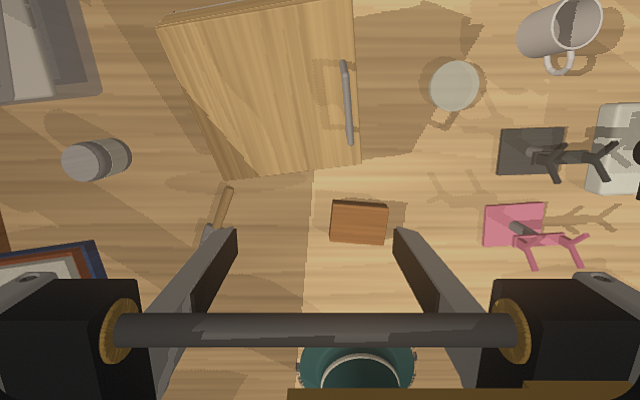

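Wrist view 1 shows the dark rest at (375,95), directly before the microscope stage at (530,85). The pink look-alike is at (367,188), and I'm leaving it alone. Wrist view 2 shows the door with its handle bar from (344,62) to (351,143). Next I'll enlarge both.

```bash
python3 - <<'E'
import cv2
from h import crop
a=cv2.imread('pics/w1.png')[:,:,::-1];b=cv2.imread('pics/w2.png')[:,:,::-1]
crop(a,320,50,480,170,5,'pics/w1_rest.png');crop(b,480,95,640,215,5,'pics/w2_rest.png');crop(b,145,0,385,200,3.3,'pics/w2_cab.png')
E
```

```text
(no output)
```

View pics/w1_rest.png

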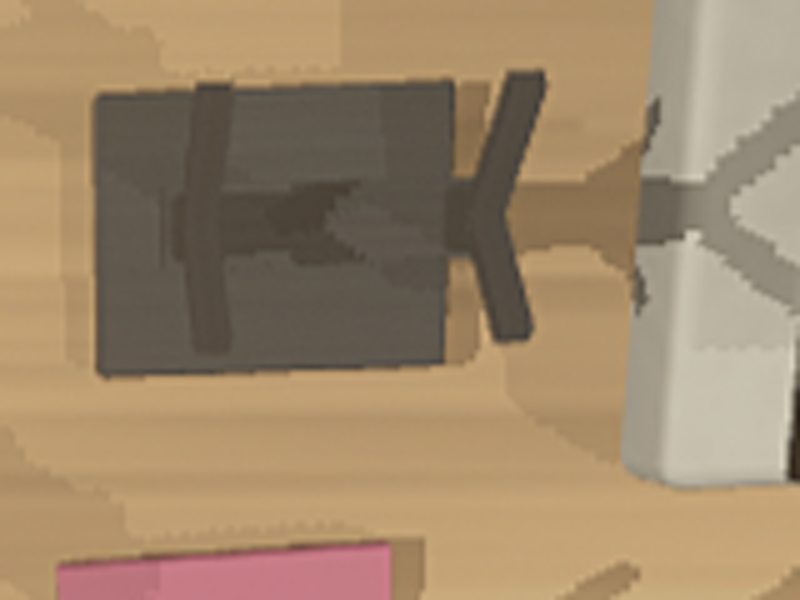

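View pics/w2_rest.png

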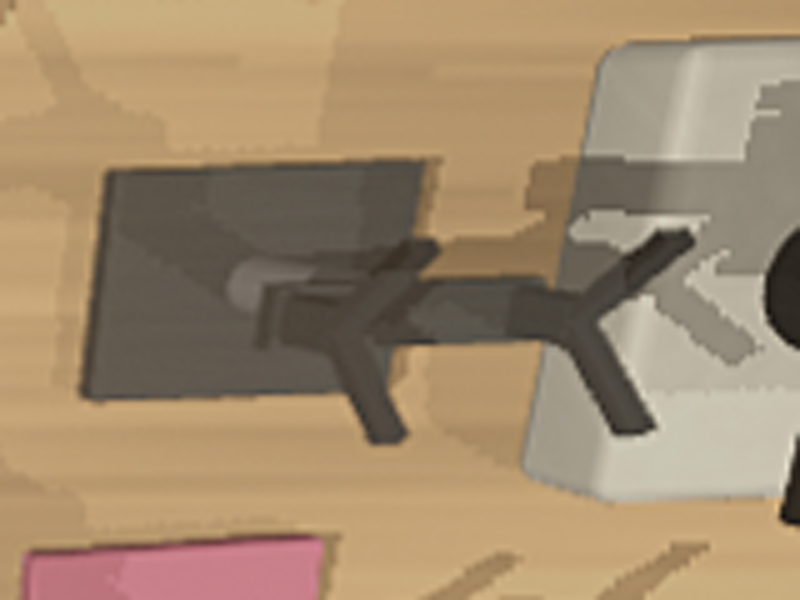

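View pics/w2_cab.png

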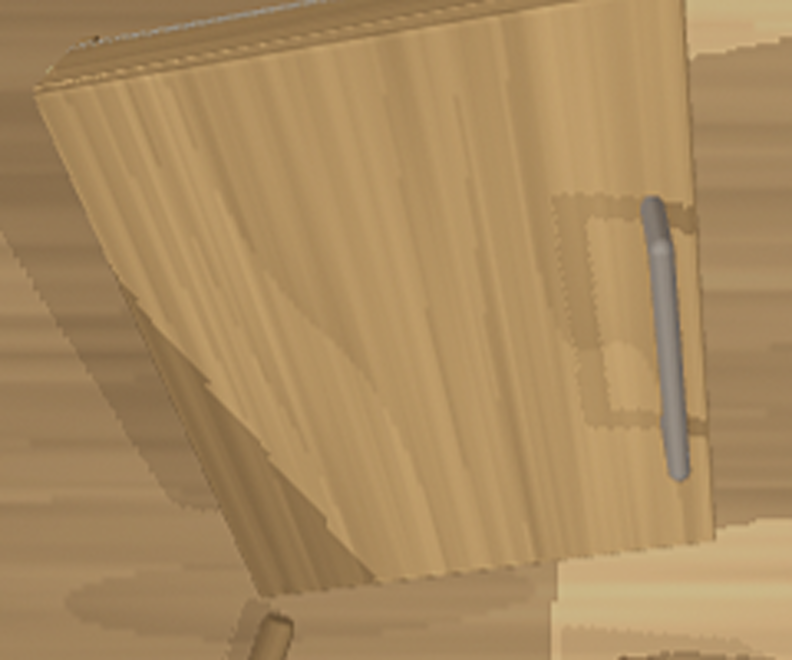

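```bash
python3 - <<'E'
from h import *
import pickle
np.set_printoptions(precision=4,suppress=True)
V=pickle.load(open('V.pkl','rb'))
S=P('scene');D=P('side');W1=P('',V[0]);W2=P('',V[1])
s=lambda x,y:(S,(290+x/5,165+y/5)); d=lambda x,y:(D,(220+x/5,170+y/5))
sr=lambda x,y:(S,(200+x/5,110+y/5)); dr=lambda x,y:(D,(340+x/5,140+y/5))
w1=lambda x,y:(W1,(320+x/5,50+y/5)); w2=lambda x,y:(W2,(480+x/5,95+y/5)); wc=lambda x,y:(W2,(145+x/3.3,y/3.3))
for n,*o in [('A+',w1(524,75),w2(680,236)),('A-',w1(512,338),w2(635,430)),('B+',w1(214,88),w2(425,247)),('B-',w1(213,350),w2(388,438)),
 ('A+all',w1(524,75),w2(680,236),sr(108,220),dr(207,45)),('A-all',w1(512,338),w2(635,430),sr(163,178),dr(275,68)),
 ('B+all',w1(214,88),w2(425,247),sr(205,245),dr(158,96)),
 ('hup',wc(660,245),s(163,135),d(370,73)),('hdn',wc(678,470),s(218,107),d(495,168)),('hdn w',wc(678,470),(W1,(86,62))),
 ('hinge top',wc(35,95),s(548,380),d(62,275)),('hinge bot',wc(265,597),d(443,437)),('right bot',wc(715,540),d(570,250)),
 ('right top', wc(685,-5),s(75,238),d(265,28))]:
    print(n,*tri(*o))
print('base w1',[on_z(*w1(*c),.008) for c in [(97,97),(453,82),(445,362),(100,375)]])
print('base w2',[on_z(*w2(*c),.008) for c in [(108,172),(425,162),(85,397)]])
a=cv2.imread('pics/w1.png')[:,:,::-1]
crop(a,0,0,180,130,4,'pics/w1_cab.png')
E
```

```text
A+ [ 0.547  -0.3535  0.1453] [np.float64(0.0), np.float64(0.0)]
A- [ 0.4859 -0.3576  0.1417] [np.float64(0.8), np.float64(0.8)]
B+ [ 0.544  -0.2788  0.1442] [np.float64(0.2), np.float64(0.2)]
B- [ 0.4831 -0.2819  0.1408] [np.float64(0.9), np.float64(0.9)]
A+all [ 0.5451 -0.358   0.1377] [np.float64(3.5), np.float64(2.3), np.float64(2.4), np.float64(4.5)]
A-all [ 0.4851 -0.3602  0.1365] [np.float64(1.1), np.float64(2.0), np.float64(4.1), np.float64(3.2)]
B+all [ 0.5423 -0.2815  0.1394] [np.float64(3.1), np.float64(1.3), np.float64(0.2), np.float64(3.6)]
hup [0.6364 0.0597 0.2049] [np.float64(1.9), np.float64(1.6), np.float64(3.0)]
hdn [0.5472 0.0459 0.1566] [np.float64(1.4), np.float64(2.1), np.float64(2.6)]
hdn w [0.5487 0.0463 0.1582] [np.float64(0.0), np.float64(0.0)]
hinge top [0.6916 0.2982 0.1846] [np.float64(2.2), np.float64(2.4), np.float64(3.6)]
hinge bot [0.47   0.2346 0.1205] [np.float64(16.0), np.float64(16.0)]
right bot [0.5047 0.0177 0.0854] [np.float64(0.2), np.float64(0.2)]
right top [0.7241 0.0554 0.1998] [np.float64(2.3), np.float64(2.9), np.float64(1.9)]
base w1 [array([ 0.5566, -0.2604,  0.008 ]), array([ 0.5611, -0.3749,  0.008 ]), array([ 0.4732, -0.3792,  0.008 ]), array([ 0.4689, -0.2632,  0.008 ])]
base w2 [array([ 0.5571, -0.258 ,  0.008 ]), array([ 0.5606, -0.3778,  0.008 ]), array([ 0.4696, -0.2625,  0.008 ])]
```

View pics/w1_cab.png

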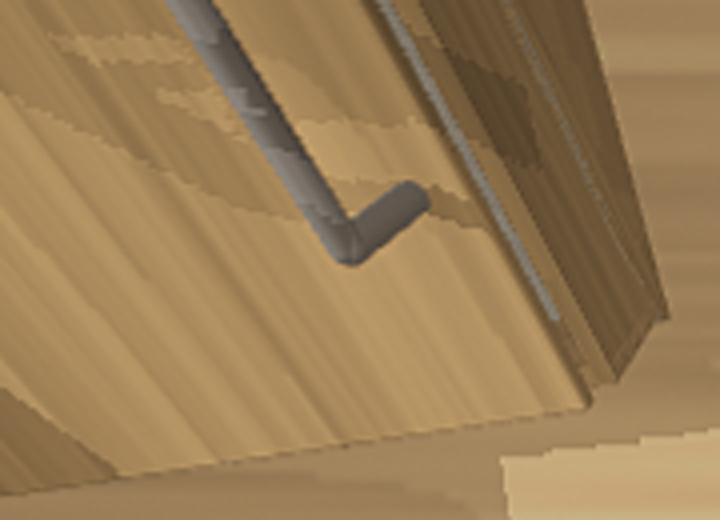

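```bash
cat > fit.py <<'E'
from h import *
from scipy.optimize import least_squares
def slopeR(psi):
    c,s=np.cos(psi),np.sin(psi);Rz=np.array([[c,-s,0],[s,c,0],[0,0,1]])
    b=np.radians(28);return Rz@np.array([[np.cos(b),0,-np.sin(b)],[0,1,0],[np.sin(b),0,np.cos(b)]])
def doorR(psi,th):
    c,s=np.cos(th),np.sin(th)
    # right edge (-y) lifts toward +z: rotation about x by -th
    return slopeR(psi)@np.array([[1,0,0],[0,c,s],[0,-s,c]])
E
python3 - <<'E'
from fit import *
np.set_printoptions(precision=4,suppress=True)
M=[((.05,-.228,.05),(.6364,.0597,.2049)),((-.05,-.228,.05),(.5480,.0461,.1574)),
((.127,0,.008),(.6916,.2982,.1846)),((-.127,-.246,.008),(.5047,.0177,.0854)),((.127,-.246,.008),(.7241,.0554,.1998))]
f=lambda p:np.concatenate([(p[:3]+doorR(p[3],p[4])@np.array(a)-b) for a,b in M])
r=least_squares(f,[.58,.27,.13,.15,.1]);print(r.x);print(1000*r.fun.reshape(-1,3))
np.save('cab.npy',r.x)
p=r.x
for th in (p[4],.5,1.,1.5,1.75): print(th,p[:3]+doorR(p[3],th)@np.array([0,-.228,.05]))
print('seat',p[:3]+slopeR(p[3])@np.array([0,-.123,-.026]))
c=p[:3]+slopeR(p[3])@np.array([.127,-.123,0]);print(c)
E
```

```text
[0.5854 0.2789 0.1188 0.173  0.0832]
[[-0.9076  1.5372 -1.941 ]
 [ 0.5149 -0.0575 -1.3881]
 [ 0.4807  0.0339  0.8287]
 [-0.8054 -1.204  -1.1727]
 [ 0.7174 -0.3095  3.6731]]
0.08317093330651129 [0.592  0.0536 0.1795]
0.5 [0.5449 0.0931 0.254 ]
1.0 [0.4982 0.1813 0.312 ]
1.5 [0.4728 0.2935 0.3227]
1.75 [0.4703 0.35   0.309 ]
seat [0.6186 0.1599 0.0958]
[0.717  0.1771 0.1784]
```

```bash
cat >> fit.py <<'E'
p=np.load('cab.npy')
def hpos(th): return p[:3]+doorR(p[3],th)@np.array([0,-.228,.05])
def tool(al,sg=1):
    R=doorR(p[3],al); return np.column_stack([sg*R[:,0],-sg*R[:,1],-R[:,2]])
E
python3 - <<'E'
from fit import *
np.set_printoptions(precision=2,suppress=True)
q=robot.get_state()['qpos']
for sg in (1,-1):
  for th,als in [(.083,(-.3,0,.1)),(.4,(0,.25,)),(.8,(.2,.45,.7)),(1.2,(.4,.7,1.)),(1.65,(.6,.8,.95,1.2))]:
    for al in als:
      for off in (0,-.1):
        R=tool(al,sg);print(sg,th,al,off,robot.ik(hpos(th)+off*R[:,2],R))
  Rs=tool(0); 
Rt0=slopeR(p[3])
for sg in(1,-1):
  R=np.column_stack([-sg*Rt0[:,1],-sg*Rt0[:,0],-Rt0[:,2]])
  seat=p[:3]+Rt0@np.array([0,-.123,-.026])
  print(np.linalg.det(R),'torch',sg,robot.ik(seat,R),robot.ik(seat+.15*Rt0[:,2],R))
  ax=np.array([.039,-.999,0]);ax/=np.linalg.norm(ax);z=np.array([0,0,-1.])
  R=np.column_stack([sg*ax,np.cross(z,sg*ax),z]);print(robot.ik((.515,-.319,.139),R))
E
```

```text
1 0.083 -0.3 0 [ 0.56  0.32 -0.57  2.05 -0.52  0.46 -0.84]
1 0.083 -0.3 -0.1 [ 0.5   0.11 -0.37  2.05 -0.62  0.72 -0.76]
1 0.083 0 0 [ 0.29  0.24 -0.47  2.1   0.28  0.34 -1.78]
1 0.083 0 -0.1 [ 0.39  0.01 -0.52  2.11 -0.03  0.53 -1.5 ]
1 0.083 0.1 0 [ 0.18  0.23 -0.43  2.11  0.6   0.39 -2.14]
1 0.083 0.1 -0.1 [ 0.35  0.01 -0.58  2.11  0.26  0.55 -1.84]
1 0.4 0 0 [ 0.33  0.09 -0.56  2.12  0.15  0.47 -1.73]
1 0.4 0 -0.1 [ 0.37 -0.13 -0.52  2.09 -0.11  0.68 -1.5 ]
1 0.4 0.25 0 [ 0.21  0.13 -0.64  2.11  0.76  0.65 -2.42]
1 0.4 0.25 -0.1 [ 0.3  -0.09 -0.73  2.07  0.44  0.78 -2.16]
1 0.8 0.2 0 [ 0.24 -0.   -0.77  2.07  0.53  0.75 -2.31]
1 0.8 0.2 -0.1 [ 0.25 -0.21 -0.75  2.01  0.26  0.91 -2.08]
1 0.8 0.45 0 [ 0.14  0.14 -0.88  2.02  0.88  1.07 -2.7 ]
1 0.8 0.45 -0.1 [ 0.13 -0.01 -0.93  1.94  0.69  1.2  -2.57]
1 0.8 0.7 0 [-0.61  0.22 -0.19  1.97  0.92  1.26 -2.82]
1 0.8 0.7 -0.1 [-0.6   0.17 -0.37  1.87  0.85  1.47 -2.8 ]
1 1.2 0.4 0 [ 0.07  0.17 -0.99  1.93  0.83  1.19 -2.76]
1 1.2 0.4 -0.1 [ 0.07  0.04 -1.06  1.83  0.68  1.33 -2.66]
1 1.2 0.7 0 [-0.92  0.25 -0.01  1.86  0.82  1.38 -2.82]
[... 2038 characters left out ...]
.57  1.01  1.86  0.1 ]
-1 1.65 0.8 0 [-0.57  0.54 -0.69  1.62  1.    1.79  0.1 ]
-1 1.65 0.8 -0.1 [-0.7   0.55 -0.7   1.46  0.97  1.95  0.12]
-1 1.65 0.95 0 [-0.58  0.65 -0.73  1.56  1.07  1.97  0.06]
-1 1.65 0.95 -0.1 [-0.94  0.6  -0.37  1.38  0.91  1.99  0.18]
-1 1.65 1.2 0 [-0.95  0.69 -0.19  1.47  0.93  1.99  0.16]
-1 1.65 1.2 -0.1 [-1.36  0.79  0.35  1.26  0.69  1.96  0.39]
1.0000000000000002 torch 1 [-0.92  0.52  0.71  2.08 -1.05  0.28 -2.35] [ 0.62  0.2  -1.07  2.1   0.59  0.53  2.46]
[ 0.67  0.48 -0.21  1.73  0.12  0.94 -2.7 ]
1.0000000000000002 torch -1 [ 0.01  0.45 -0.42  2.06  0.98  0.3  -1.05] [ 0.28  0.13 -0.69  2.11  0.4   0.48 -0.52]
[ 0.78  0.5  -0.37  1.73  0.21  0.95  0.37]
```

```bash
python3 - <<'E'
from fit import *
np.set_printoptions(precision=2,suppress=True)
q=np.array(robot.get_state()['qpos']);q[6]+=np.pi
robot.goto_joints(q)
print(robot.get_state()['time'],robot.get_state()['qpos'])
sg=-1
for th,al in [(.083,0),(.083,.05),(.083,-.2),(.4,.15),(.8,.3),(1.2,.5),(1.55,.65),(1.6,.7)]:
      for off in (0,-.1):
        R=tool(al,sg);print(sg,th,al,off,robot.ik(hpos(th)+off*R[:,2],R))
E
```

```text
5.8917 [ 0.24  0.15 -0.56  1.44  0.08  1.57  1.25]
-1 0.083 0 0 [ 0.29  0.24 -0.47  2.1   0.28  0.34  1.36]
-1 0.083 0 -0.1 [ 0.39  0.01 -0.52  2.11 -0.03  0.53  1.64]
-1 0.083 0.05 0 [ 0.23  0.23 -0.44  2.11  0.44  0.36  1.17]
-1 0.083 0.05 -0.1 [ 0.37  0.01 -0.55  2.11  0.11  0.53  1.47]
-1 0.083 -0.2 0 [ 0.51  0.29 -0.58  2.07 -0.31  0.39  2.04]
-1 0.083 -0.2 -0.1 [ 0.47  0.06 -0.41  2.08 -0.49  0.63  2.2 ]
-1 0.4 0.15 0 [ 0.25  0.1  -0.6   2.11  0.56  0.55  0.95]
-1 0.4 0.15 -0.1 [ 0.34 -0.12 -0.65  2.08  0.22  0.71  1.24]
-1 0.8 0.3 0 [ 0.2   0.05 -0.82  2.05  0.69  0.86  0.65]
-1 0.8 0.3 -0.1 [ 0.21 -0.15 -0.83  1.98  0.45  1.    0.85]
-1 1.2 0.5 0 [ 0.01  0.25 -1.01  1.9   0.92  1.35  0.28]
-1 1.2 0.5 -0.1 [-0.01  0.18 -1.11  1.79  0.82  1.51  0.34]
-1 1.55 0.65 0 [-0.21  0.55 -1.12  1.72  1.1   1.77  0.07]
-1 1.55 0.65 -0.1 [-0.3   0.57 -1.22  1.58  1.08  1.97  0.06]
-1 1.6 0.7 0 [-0.28  0.59 -1.07  1.68  1.11  1.83  0.05]
-1 1.6 0.7 -0.1 [-0.75  0.41 -0.55  1.54  0.87  1.78  0.2 ]
```

```bash
python3 - <<'E'
from fit import *
np.set_printoptions(precision=3,suppress=True)
al=0.0;R=tool(al,-1);g=hpos(p[4])
robot.move_ptp(g-.1*R[:,2],R)
robot.gripper_to(.06)
info=robot.camera_info('wrist');im=robot.grab_frame('wrist');cv2.imwrite('pics/w3.png',im[:,:,::-1])
print(proj(P('',info),[g,hpos(p[4])+doorR(p[3],p[4])@[.05,0,0],hpos(p[4])-doorR(p[3],p[4])@[.05,0,0]]))
st=robot.get_state();print(st['time'],st['ee_pos'],st['force'])
E
```

```text
[[314.234 201.26 ]
 [314.215 255.226]
 [314.254 141.741]]
7.65 [0.546 0.046 0.268] [ 0.557  0.225 -0.794]
```

View pics/w3.png

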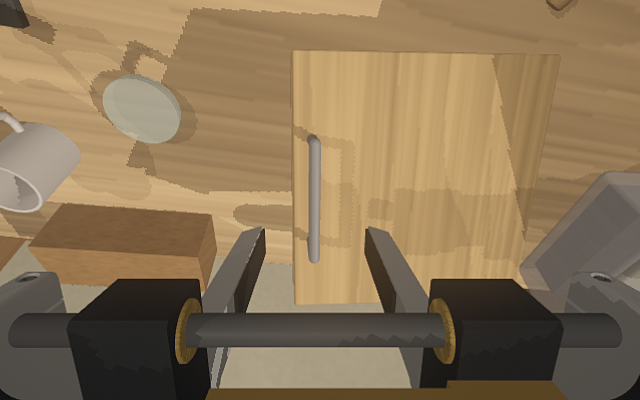

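In the wrist view the bar runs from (314,139) to (314,259), and my model predicts (314,142) to (314,255). It lies between the fingers, so I'll grasp it.

```bash
python3 - <<'E'
from fit import *
np.set_printoptions(precision=3,suppress=True)
al=0.0;R=tool(al,-1);g=hpos(p[4])
print(robot.move_linear(g,velocity=.1,threshold=12))
robot.gripper_to(.0)
st=robot.get_state();print(st['time'],st['ee_pos'],g,st['force'],st['opening'])
E
```

```text
False
9.6417 [0.592 0.053 0.18 ] [0.592 0.054 0.179] [ 0.161 -2.79   0.93 ] 0.00889086406295162
```

```bash
python3 - <<'E'
from fit import *
np.set_printoptions(precision=3,suppress=True)
for th in (.25,.45,.65,.85,1.05,1.25,1.42,1.58):
    al=.7*(th-.083)/1.5;R=tool(al,-1)
    try: robot.move_linear(hpos(th),velocity=.12,frame=R)
    except robot.PlanningError as e: print('plan',th,e);break
    st=robot.get_state();print(th,round(st['time'],2),1000*(st['ee_pos']-hpos(th)),st['force'],st['opening'],st['qpos'])
    if np.linalg.norm(st['force'])>35: break
im=robot.grab_frame('side');cv2.imwrite('pics/side1.png',im[:,:,::-1])
E
```

```text
0.25 10.12 [-0.038 -0.942  0.684] [-0.291 -9.407  2.762] 0.008847503666645554 [ 0.131  0.144 -0.377  2.12   0.39   0.43   1.175]
0.45 10.66 [ 0.171 -1.982  0.995] [ -2.214 -14.564   9.869] 0.008805759067402705 [ 0.016  0.069 -0.381  2.116  0.542  0.575  0.939]
0.65 11.2 [ 0.348 -3.07   1.547] [ -6.131 -21.115  19.427] 0.008778285934121515 [-0.075  0.035 -0.434  2.089  0.652  0.751  0.743]
0.85 11.74 [ 0.392 -3.938  2.487] [-16.269 -26.902  34.244] 0.008826688437459616 [-0.166  0.048 -0.501  2.039  0.733  0.946  0.577]
```

View pics/side1.png

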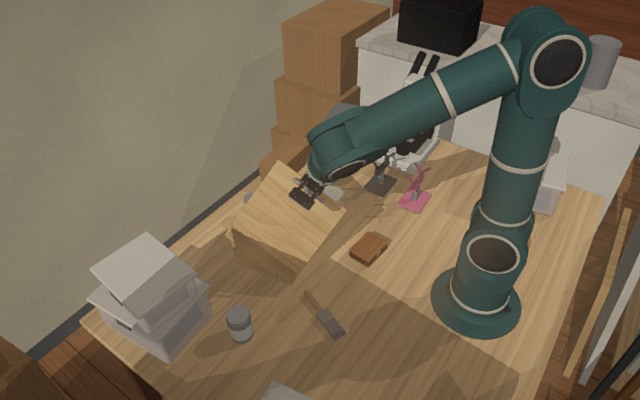

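```bash
python3 - <<'E'
from fit import *
np.set_printoptions(precision=3,suppress=True)
p[:3]+=.0067*slopeR(p[3])[:,2];p[4]=.054;np.save('cab.npy',p)
print(hpos(.054),hpos(.82),robot.get_state()['ee_pos'])
for th in (.82,1.,1.2,1.4,1.58):
    al=.7*(th-.054)/1.5;R=tool(al,-1)
    try: robot.move_linear(hpos(th),velocity=.12,frame=R)
    except robot.PlanningError as e: print('plan',th,e);break
    st=robot.get_state();print(th,round(st['time'],2),1000*(st['ee_pos']-hpos(th)),st['force'],st['opening'],st['qpos'])
    if np.linalg.norm(st['force'])>35: break
im=robot.grab_frame('side');cv2.imwrite('pics/side2.png',im[:,:,::-1])
E
```

```text
[0.592 0.052 0.18 ] [0.51  0.145 0.302] [0.511 0.147 0.302]
0.82 12.04 [0.085 1.655 0.043] [ 7.132  7.596 -5.876] 0.009141576029909271 [-0.158  0.039 -0.499  2.043  0.719  0.93   0.598]
1.0 12.54 [0.381 1.828 0.2  ] [10.111  5.524 -6.764] 0.009042104891785257 [-0.245  0.089 -0.558  1.981  0.782  1.111  0.464]
1.2 13.08 [0.624 1.378 0.448] [10.003  3.499 -0.988] 0.008938553270152411 [-0.353  0.182 -0.604  1.895  0.844  1.312  0.335]
1.4 13.62 [0.818 1.202 0.871] [9.127 2.663 5.828] 0.009424027774575919 [-0.47   0.303 -0.621  1.792  0.896  1.5    0.23 ]
1.58 14.12 [0.338 1.391 0.775] [3.747 3.33  8.052] 0.008751385410645589 [-0.575  0.423 -0.613  1.688  0.935  1.649  0.16 ]
```

View pics/side2.png

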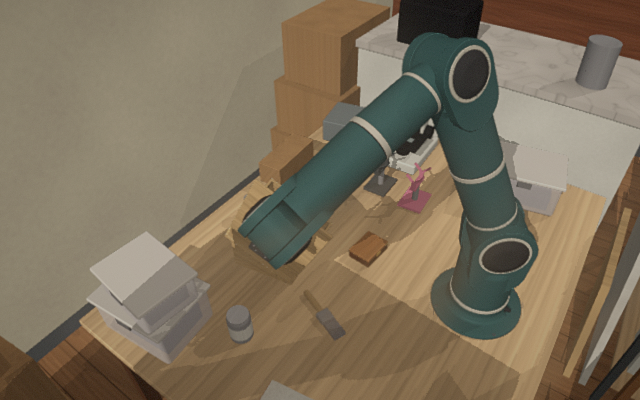

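```bash
python3 - <<'E'
from fit import *
np.set_printoptions(precision=3,suppress=True)
th=1.69;R=tool(.76,-1)
try: robot.move_linear(hpos(th),velocity=.12,frame=R)
except robot.PlanningError as e: print(e)
st=robot.get_state();print(1000*(st['ee_pos']-hpos(th)),st['force'])
robot.gripper_to(.05)
R=st['tool_rot'];e=st['ee_pos']
robot.move_linear(e-.12*R[:,2],velocity=.2)
print(robot.get_state()['ee_pos'],robot.get_state()['time'])
Rt=slopeR(p[3]);seat=p[:3]+Rt@np.array([0,-.123,-.026])
T=np.column_stack([Rt[:,1],Rt[:,0],-Rt[:,2]]);print(np.linalg.det(T),seat)
np.save('T.npy',T);np.save('seat.npy',seat)
for h in (0,.1,.2,.3): print(h,robot.ik(seat+h*Rt[:,2],T))
st=robot.get_state();print(st['qpos'])
for n in('side','scene'): cv2.imwrite(f'pics/{n}3.png',robot.grab_frame(n)[:,:,::-1])
E
```

```text
[0.222 1.489 0.744] [2.745 3.247 9.651]
[0.413 0.411 0.396] 16.0917
1.0000000000000002 [0.616 0.159 0.102]
0 [-0.09   0.423 -0.296  2.064  0.829  0.265 -0.922]
0.1 [ 0.036  0.208 -0.435  2.108  0.475  0.4   -0.595]
0.2 [-0.007 -0.016 -0.367  2.109  0.164  0.573 -0.319]
0.3 [-0.062 -0.202 -0.291  2.061  0.043  0.793 -0.211]
[-0.78   0.513 -0.618  1.421  0.92   1.933  0.161]
```

View pics/side3.png

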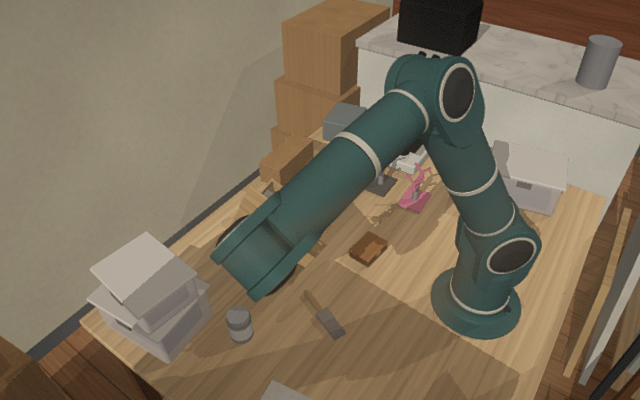

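View pics/scene3.png

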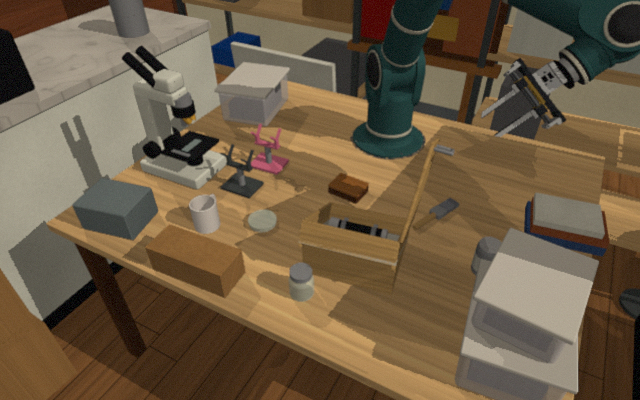

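```bash
python3 - <<'E'
from fit import *
import pickle
np.set_printoptions(precision=3,suppress=True)
T=np.load('T.npy');seat=np.load('seat.npy');n=-T[:,2]
e=robot.get_state()['ee_pos']
robot.move_linear(e+[0,-.02,.12],velocity=.25)
robot.move_ptp(seat+.38*n,T)
V=pickle.load(open('V.pkl','rb'))
V['t1']=robot.camera_info('wrist');cv2.imwrite('pics/t1.png',robot.grab_frame('wrist')[:,:,::-1])
robot.move_ptp(seat+.2*n-.03*T[:,0],T)
robot.gripper_to(.07)
V['t2']=robot.camera_info('wrist');cv2.imwrite('pics/t2.png',robot.grab_frame('wrist')[:,:,::-1])
pickle.dump(V,open('V.pkl','wb'))
pts=[seat,seat-.08*T[:,0],seat+.08*T[:,0]]
print(proj(P('',V['t1']),pts),proj(P('',V['t2']),pts))
st=robot.get_state();print(st['time'],st['qpos'],st['force'])
E
```

```text
[[314.635 155.625]
 [314.417 201.005]
 [314.871 106.501]] [[313.76  151.606]
 [313.764 218.764]
 [313.754  75.978]]
19.375 [-0.428 -0.035  0.121  2.128  0.125  0.567 -0.222] [ 0.252 -1.106  0.167]
```

View pics/t1.png

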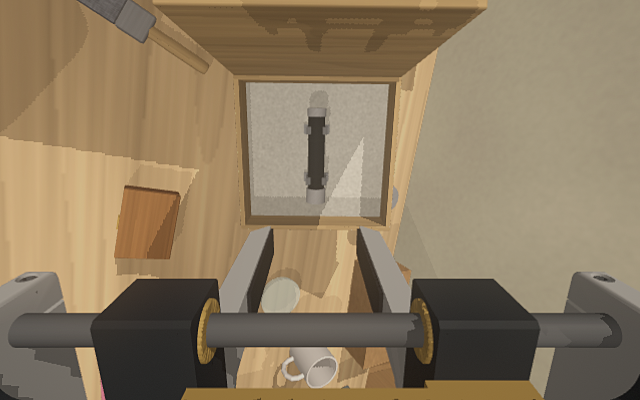

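View pics/t2.png

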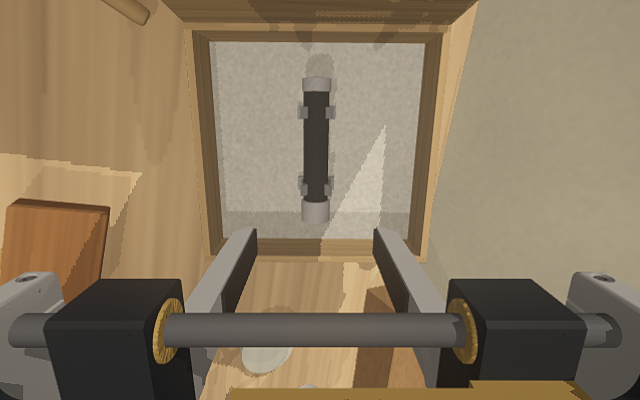

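```bash
python3 - <<'E'
import cv2
from h import crop
a=cv2.imread('pics/t1.png')[:,:,::-1];b=cv2.imread('pics/t2.png')[:,:,::-1]
c1=cv2.resize(a[80:220,270:360],None,fx=4,fy=4,interpolation=2);c2=cv2.resize(b[65:235,270:360],None,fx=3.5,fy=3.5,interpolation=2)
cv2.imwrite('pics/t1c.png',c1[:,:,::-1]);cv2.imwrite('pics/t2c.png',c2[:,:,::-1])
E
```

```text
(no output)
```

View pics/t1c.png

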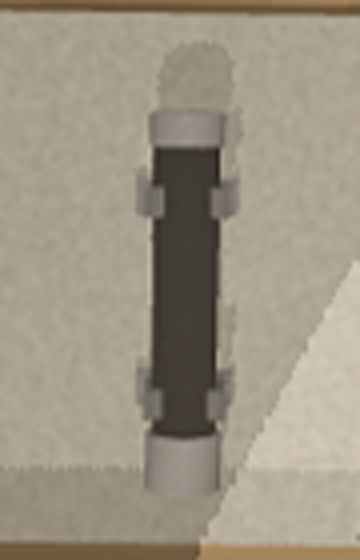

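View pics/t2c.png

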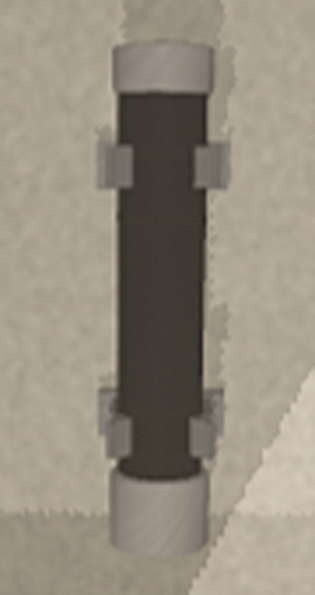

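```bash
python3 - <<'E'
from fit import *
import pickle
np.set_printoptions(precision=4,suppress=True)
T=np.load('T.npy');seat=np.load('seat.npy')
V=pickle.load(open('V.pkl','rb'));A=P('',V['t1']);B=P('',V['t2'])
S=np.column_stack([T[:,1],T[:,0],-T[:,2]])
for n,a,b in [('tailjoint',(316.5,116.75),(316.9,92.1)),('headjoint',(315.5,188.75),(315.7,200.7)),('tail',(316.7,80+112/4),(316.9,65+45/3.5)),('lens',(315.3,80+490/4),(315.6,65+550/3.5)),
 ('baytopL',(236,81),(193,30))]:
    x,e=tri((A,a),(B,b));print(n,x,S.T@(x-seat),e)
    # on plane through seat normal n
    print('   plane', [S.T@(on_plane(c,u,seat,S[:,2])-seat) for c,u in((A,a),(B,b))])
E
```

```text
tailjoint [0.6076 0.2227 0.1023] [ 0.0031  0.0638 -0.0009] [np.float64(0.3), np.float64(0.3)]
   plane [array([0.0027, 0.0639, 0.    ]), array([0.0034, 0.0638, 0.    ])]
headjoint [0.6296 0.102  0.0986] [ 0.002  -0.0589 -0.0046] [np.float64(0.3), np.float64(0.3)]
   plane [array([ 0.0018, -0.0578,  0.    ]), array([ 0.0023, -0.0576,  0.    ])]
tail [0.6023 0.2359 0.108 ] [0.0031 0.0777 0.0055] [np.float64(0.2), np.float64(0.2)]
   plane [array([0.003 , 0.0777, 0.    ]), array([ 0.0033,  0.0781, -0.    ])]
lens [0.6193 0.0831 0.1232] [ 0.0018 -0.0757  0.0233] [np.float64(0.3), np.float64(0.3)]
   plane [array([ 0.0016, -0.0827,  0.    ]), array([ 0.0022, -0.0843,  0.    ])]
baytopL [0.4831 0.2568 0.0607] [-0.1196  0.1188  0.0172] [np.float64(2.6), np.float64(2.6)]
   plane [array([-0.1258,  0.1185,  0.    ]), array([-0.1234,  0.124 ,  0.    ])]
```

```bash
python3 - <<'E'
from fit import *
np.set_printoptions(precision=4,suppress=True)
T=np.load('T.npy');seat=np.load('seat.npy')
S=np.column_stack([T[:,1],T[:,0],-T[:,2]])
tc=seat+S@[.0026,-.003,-.001];np.save('tc.npy',tc)
g=tc+.003*S[:,2]
robot.move_linear(tc+.07*S[:,2],velocity=.25,frame=T)
print('hit',robot.move_linear(g,velocity=.1,threshold=12))
st=robot.get_state();print(st['time'],S.T@(st['ee_pos']-g),st['force'])
robot.gripper_to(0)
st=robot.get_state();print(st['time'],S.T@(st['ee_pos']-g),st['force'],st['opening'],st['qpos'])
cv2.imwrite('pics/t3.png',robot.grab_frame('wrist')[:,:,::-1])
E
```

```text
hit False
20.875 [ 0.0004 -0.0001  0.0005] [-0.1049 -0.2324  0.0761]
21.6167 [-0.0005  0.     -0.    ] [-4.5303 -0.9003  1.3551] 0.02744050948488598 [-0.4207  0.4045  0.1026  2.0716  0.1931  0.1889 -0.3442]
```

View pics/t3.png

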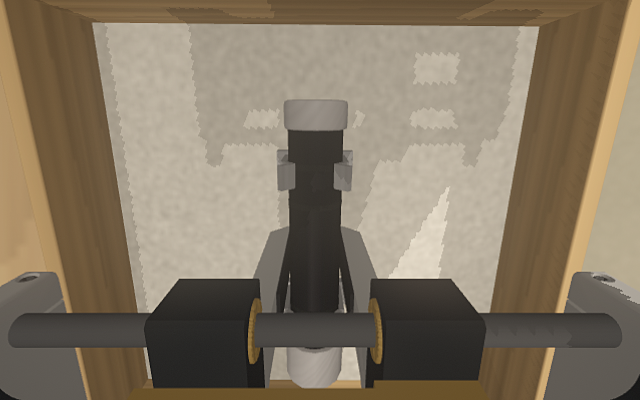

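The torch is gripped (opening 27.4 mm, barrel 28 mm). Joint 6 is at its lower limit here, so I'll pull out right away, which moves it off the limit.

```bash
python3 - <<'E'
from fit import *
np.set_printoptions(precision=4,suppress=True)
T=np.load('T.npy');n=-T[:,2]
g=np.array(robot.get_state()['ee_pos'])
for h in (.02,.05,.15):
    robot.move_linear(g+h*n,velocity=.08 if h<.1 else .15)
    st=robot.get_state();print(round(st['time'],2),1000*(st['ee_pos']-g-h*n),st['force'],st['opening'],st['qpos'][5])
V=robot.camera_info('wrist');cv2.imwrite('pics/t4.png',robot.grab_frame('wrist')[:,:,::-1])
cv2.imwrite('pics/sc4.png',robot.grab_frame('scene')[:,:,::-1])
import pickle;D=pickle.load(open('V.pkl','rb'));D['t4']=V;D['t4e']=(st['ee_pos'],st['tool_rot']);pickle.dump(D,open('V.pkl','wb'))
E
```

```text
22.07 [0.5301 0.0242 1.3018] [-8.7426 -2.606  11.7061] 0.027135058660600682 0.2198447230329446
22.59 [0.1418 0.0896 0.1728] [-0.5209 -0.3944 -2.2244] 0.02714347866078232 0.27133019723390134
23.41 [-0.0317 -0.0965 -0.8108] [-0.4592  0.829  -2.0563] 0.027304037388127093 0.46986238672877173
```

View pics/t4.png

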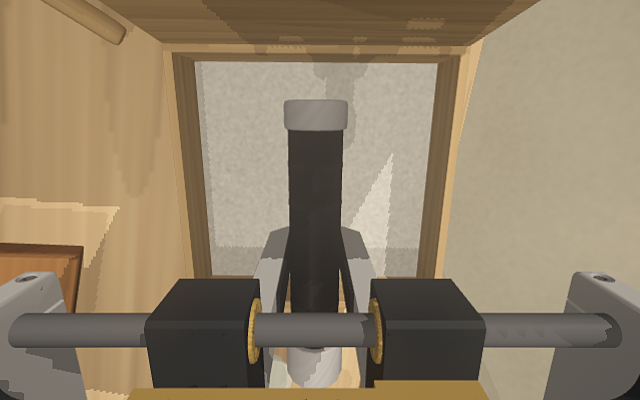

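View pics/sc4.png

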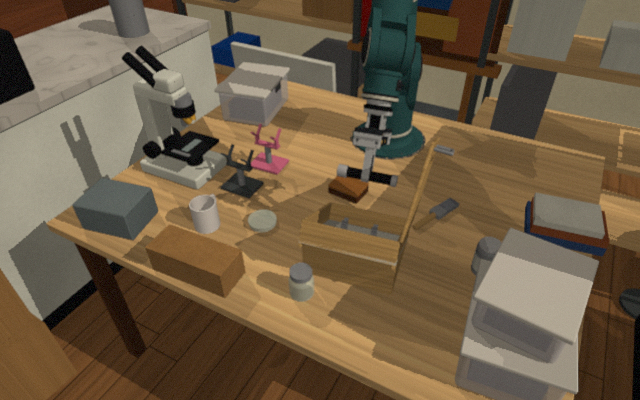

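```bash
python3 - <<'E'
from fit import *
np.set_printoptions(precision=4,suppress=True)
ax=np.array([.039,-.999,0]);ax/=np.linalg.norm(ax);z=np.array([0,0,-1.])
R=np.column_stack([-ax,np.cross(z,-ax),z]);np.save('Rrest.npy',R)
print(robot.get_state()['ee_pos'])
robot.move_ptp((.46,.06,.33),R)
robot.move_ptp(np.array([.515,-.319,.25])+.003*ax,R)
st=robot.get_state();print(st['time'],st['ee_pos'],st['opening'],st['qpos'],st['force'])
import pickle;D=pickle.load(open('V.pkl','rb'));D['r1']=robot.camera_info('wrist');pickle.dump(D,open('V.pkl','wb'))
for n in('scene','side','wrist'): cv2.imwrite(f'pics/r1{n}.png',robot.grab_frame(n)[:,:,::-1])
a=cv2.imread('pics/r1scene.png')[:,:,::-1];b=cv2.imread('pics/r1side.png')[:,:,::-1]
crop(a,190,70,310,210,4,'pics/r1sc.png');crop(b,330,90,450,220,4,'pics/r1sd.png')
E
```

```text
[0.5475 0.1443 0.2357]
25.775 [ 0.5158 -0.3206  0.2501] 0.02724961826324836 [ 0.172   0.3866  0.4376  1.6436 -0.1767  1.1506  0.6944] [ 0.3721  0.5003 -1.7349]
```

View pics/r1sc.png

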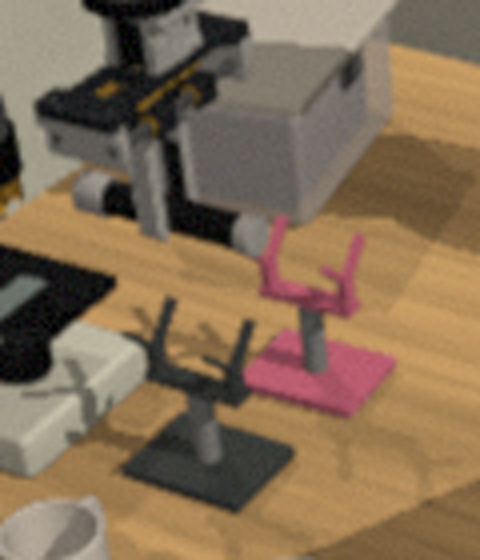

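View pics/r1wrist.png

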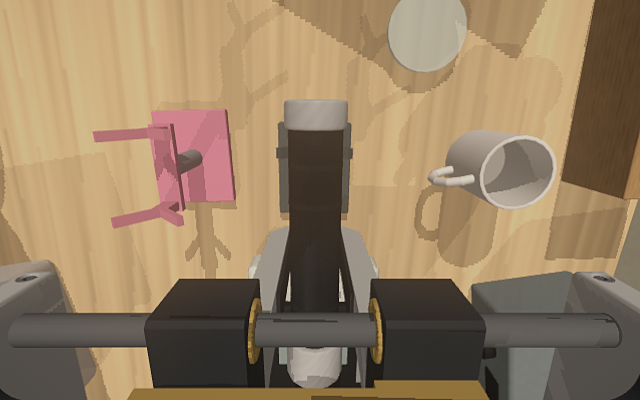

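View pics/r1sd.png

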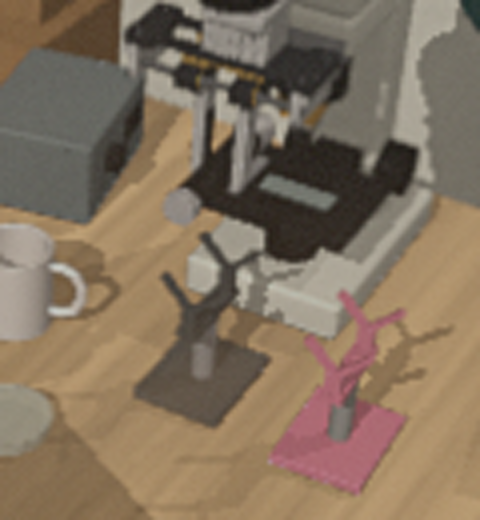

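```bash
python3 - <<'E'
from fit import *
np.set_printoptions(precision=4,suppress=True)
robot.move_linear((.5163,-.3205,.165),velocity=.12)
st=robot.get_state();print(st['ee_pos'],st['force'])
print('hit',robot.move_linear((.5163,-.3205,.136),velocity=.03,threshold=6))
st=robot.get_state();print(st['time'],st['ee_pos'],st['force'],st['opening'])
robot.pause(.1)
for n in('scene','side','wrist'): cv2.imwrite(f'pics/r2{n}.png',robot.grab_frame(n)[:,:,::-1])
a=cv2.imread('pics/r2scene.png')[:,:,::-1];b=cv2.imread('pics/r2side.png')[:,:,::-1]
c=np.hstack([cv2.resize(a[100:210,190:290],None,fx=4,fy=4),cv2.resize(b[130:240,330:430],None,fx=4,fy=4)]);cv2.imwrite('pics/r2c.png',c[:,:,::-1])
E
```

```text
[ 0.5166 -0.3208  0.1657] [-0.3699  0.3724 -1.729 ]
hit True
27.5667 [ 0.5157 -0.3205  0.1394] [-0.8886 -0.2807  2.4166] 0.026991336246718466
```

View pics/r2c.png

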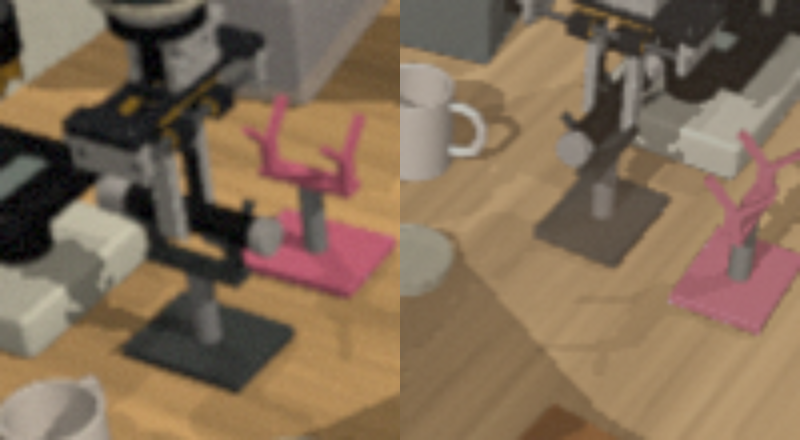

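View pics/r2wrist.png

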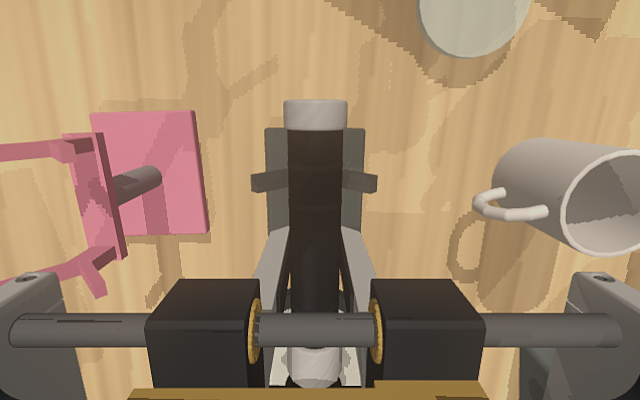

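Contact came at TCP z = 0.139, against the expected 0.138. In the wrist view the barrel sits between the flank tips at (252,183) and (376,183), centred at column 315. I'll release it.

```bash
python3 - <<'E'
from fit import *
np.set_printoptions(precision=4,suppress=True)
robot.move_linear((.5163,-.3205,.1375),velocity=.02,threshold=10)
robot.gripper_to(.05)
robot.pause(.1)
st=robot.get_state();print(st['time'],st['ee_pos'],st['force'],st['opening'])
robot.move_linear((.5163,-.3205,.25),velocity=.15)
robot.pause(.2)
import pickle;D=pickle.load(open('V.pkl','rb'));D['r3']=robot.camera_info('wrist');pickle.dump(D,open('V.pkl','wb'))
for n in('scene','side','wrist'): cv2.imwrite(f'pics/r3{n}.png',robot.grab_frame(n)[:,:,::-1])
a=cv2.imread('pics/r3scene.png')[:,:,::-1];b=cv2.imread('pics/r3side.png')[:,:,::-1]
c=np.hstack([cv2.resize(a[100:210,190:290],None,fx=4,fy=4),cv2.resize(b[130:240,330:430],None,fx=4,fy=4)]);cv2.imwrite('pics/r3c.png',c[:,:,::-1])
st=robot.get_state();print(st['time'],st['qpos'])
E
```

```text
28.725 [ 0.5163 -0.3205  0.1374] [ 0.8141 -0.4738  0.0223] 0.05025087985653212
29.975 [ 0.1704  0.3891  0.4392  1.6415 -0.177   1.153   0.6923]
```

View pics/r3c.png

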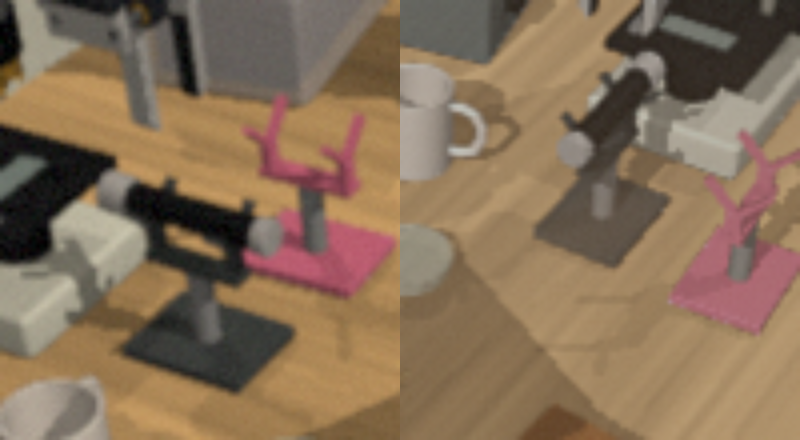

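View pics/r3wrist.png

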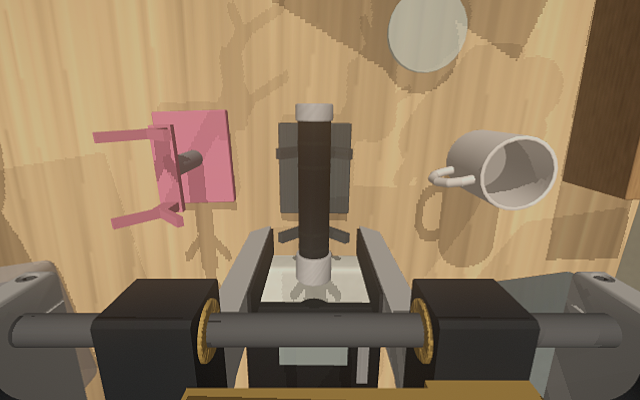

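```bash
python3 - <<'E'
from fit import *
import pickle
np.set_printoptions(precision=4,suppress=True)
D=pickle.load(open('V.pkl','rb'));W=P('',D['r3']);ax=np.array([.039,-.999,0]);ay=np.array([.999,.039,0]);s=np.array([.515,-.319,.135])
for n,u in [('tailjoint',(314.5,121)),('headjoint',(314,256))]:
    x=on_z(W,u,.135)-s;print(n,x@ax,x@ay)
T=np.load('T.npy');seat=np.load('seat.npy')
robot.move_ptp(seat+.40*(-T[:,2])+[0,-.03,.03],T)
R=tool(.76,-1)
up=np.array([.413,.40,.516])
print(robot.ik(up,R),robot.ik([.413,.411,.396],R),robot.get_state()['qpos'])
robot.move_ptp(up,R)
st=robot.get_state();print(st['time'],st['qpos'],st['ee_pos'])
E
```

```text
tailjoint -0.06561187940357337 0.0011894486586852136
headjoint 0.058020335987225044 0.0008011893848754559
[-1.0609  0.3837 -0.1907  1.2706  0.8236  1.9722  0.4329] [-0.8217  0.4978 -0.5506  1.4242  0.8958  1.9099  0.1762] [ 0.2161 -0.3738 -0.37    1.9125 -0.1544  1.0925  0.0453]
33.5917 [-1.0591  0.3827 -0.1898  1.2707  0.8232  1.9719  0.4327] [0.4138 0.3989 0.5165]
```

The torch is well seated: its middle is about 2 mm along and 1 mm sideways from the seat. Next I'll go back to the handle.

```bash
python3 - <<'E'
from fit import *
np.set_printoptions(precision=4,suppress=True)
R=tool(.76,-1);h=hpos(1.69)
robot.gripper_to(.06)
robot.move_linear(h-.11*R[:,2]+[0,.0,.01],velocity=.2)
i=robot.camera_info('wrist');cv2.imwrite('pics/c1.png',robot.grab_frame('wrist')[:,:,::-1])
X=doorR(p[3],0)[:,0]
print(proj(P('',i),[h,h+.05*X,h-.05*X]))
st=robot.get_state();print(st['time'],st['qpos'],st['ee_pos'],h)
E
```

```text
[[321.6236 189.7477]
 [321.3154 241.4378]
 [321.9629 133.0134]]
34.775 [-1.049   0.4409 -0.1974  1.4388  0.786   1.81    0.2673] [0.4173 0.4047 0.4012] [0.4672 0.3362 0.3193]
```

View pics/c1.png

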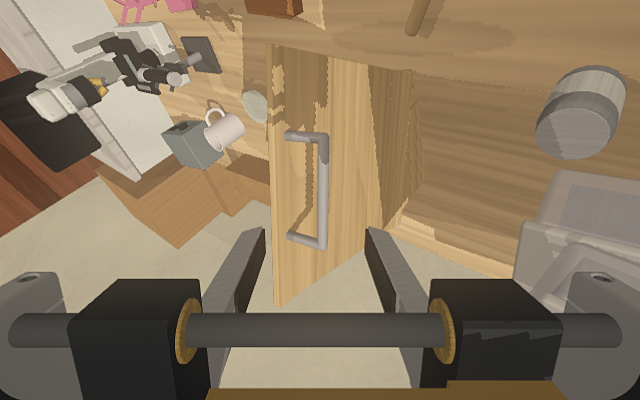

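The bar is at column 323, rows 135–245, and the prediction was 321.6, rows 133–241. I'll grasp it and swing the door shut.

```bash
python3 - <<'E'
from fit import *
np.set_printoptions(precision=3,suppress=True)
R=tool(.76,-1);h=hpos(1.69)
print('hit',robot.move_linear(h,velocity=.12,threshold=12))
robot.gripper_to(0)
st=robot.get_state();print(st['time'],1000*(st['ee_pos']-h),st['force'],st['opening'])
for th in (1.5,1.3,1.1,.9,.7,.5,.35,.2,.1):
    al=.76*(th-.054)/1.636;R=tool(al,-1)
    try: robot.move_linear(hpos(th),velocity=.12,frame=R)
    except robot.PlanningError as e: print('plan',th,e);break
    st=robot.get_state();print(th,round(st['time'],2),1000*(st['ee_pos']-hpos(th)),st['force'],st['opening'],st['qpos'])
    if np.linalg.norm(st['force'])>35: break
E
```

```text
hit False
36.75 [ 0.018  0.06  -0.033] [ 0.446 -0.055 -0.684] 0.009103092338835436
1.5 37.27 [-0.239 -0.457 -0.183] [-1.641 -1.943 -4.969] 0.009170778659313204 [-0.883  0.312 -0.168  1.751  0.804  1.476  0.271]
1.3 37.81 [-0.399  0.431 -0.407] [-7.048 -2.787 -6.336] 0.009104721465769452 [-0.807  0.197 -0.155  1.859  0.785  1.333  0.342]
1.1 38.35 [-0.403  0.884 -0.416] [ -7.017  -1.6   -11.094] 0.0086349712751961 [-0.727  0.103 -0.12   1.953  0.759  1.172  0.437]
0.9 38.89 [-0.264  0.913 -0.315] [ -6.079   0.536 -12.136] 0.008827212788451786 [-0.644  0.039 -0.065  2.03   0.72   0.996  0.556]
0.7 39.43 [-0.112  0.828 -0.289] [-5.161  1.534 -9.964] 0.008914505371172712 [-0.562  0.014  0.005  2.087  0.657  0.811  0.706]
0.5 39.98 [ 0.032  0.771 -0.366] [-5.405  0.115 -7.831] 0.00885081319580965 [-0.479  0.033  0.076  2.122  0.544  0.627  0.903]
0.35 40.42 [ 0.195  0.731 -0.393] [-4.38   2.281 -7.17 ] 0.008798181029274939 [-0.407  0.075  0.115  2.133  0.396  0.498  1.109]
0.2 40.86 [ 0.283  0.728 -0.22 ] [-2.441  2.977 -5.273] 0.008793687059635928 [-0.299  0.137  0.103  2.131  0.174  0.394  1.383]
0.1 41.2 [ 0.334  0.743 -0.125] [-2.343  3.518 -5.549] 0.008819679264266748 [-0.192  0.187  0.046  2.122  0.004  0.345  1.588]
```

```bash
python3 - <<'E'
from fit import *
np.set_printoptions(precision=3,suppress=True)
R=tool(0.02,-1)
print(robot.move_linear(hpos(0.03),velocity=.06,frame=R,threshold=15))
print(robot.move_linear(hpos(-.06),velocity=.04,threshold=15))
st=robot.get_state();d=slopeR(p[3]).T@(st['ee_pos']-p[:3]);print(round(st['time'],2),st['ee_pos'],hpos(0),d,st['force'],st['qpos'][5])
th=np.arctan2(.05,.228);print('theta est',np.arctan2(d[2],-d[1])-th)
E
```

```text
False
True
41.94 [0.599 0.051 0.169] [0.598 0.05  0.169] [ 0.001 -0.227  0.05 ] [ 7.387  1.87  -0.956] 0.3016469562097783
theta est 0.0019748809409463886
```

```bash
python3 - <<'E'
from fit import *
np.set_printoptions(precision=3,suppress=True)
robot.gripper_to(.06)
st=robot.get_state();R=st['tool_rot'];e=st['ee_pos']
robot.move_linear(e-.2*R[:,2],velocity=.2)
import pickle;D=pickle.load(open('V.pkl','rb'));D['f1']=robot.camera_info('wrist');pickle.dump(D,open('V.pkl','wb'))
for n in('scene','side','wrist'): cv2.imwrite(f'pics/f1{n}.png',robot.grab_frame(n)[:,:,::-1])
h0=[hpos(t)+dx*doorR(p[3],0)[:,0] for t in(0,.05) for dx in (.05,-.05)]
print(proj(P('scene'),h0),proj(P('side'),h0),proj(P('',D['f1']),h0))
print(robot.get_state()['time'])
a=cv2.imread('pics/f1scene.png')[:,:,::-1];b=cv2.imread('pics/f1side.png')[:,:,::-1]
crop(a,290,165,450,285,5,'pics/f1sc.png');crop(b,220,160,400,290,4.4,'pics/f1sd.png')
E
```

```text
[[320.429 196.175]
 [330.536 190.204]
 [322.043 192.241]
 [332.059 186.536]] [[292.466 186.975]
 [317.12  205.077]
 [293.36  185.538]
 [318.178 203.763]] [[313.267 220.157]
 [313.305 134.713]
 [315.455 223.462]
 [315.662 135.535]]
44.1583
```

View pics/f1sc.png

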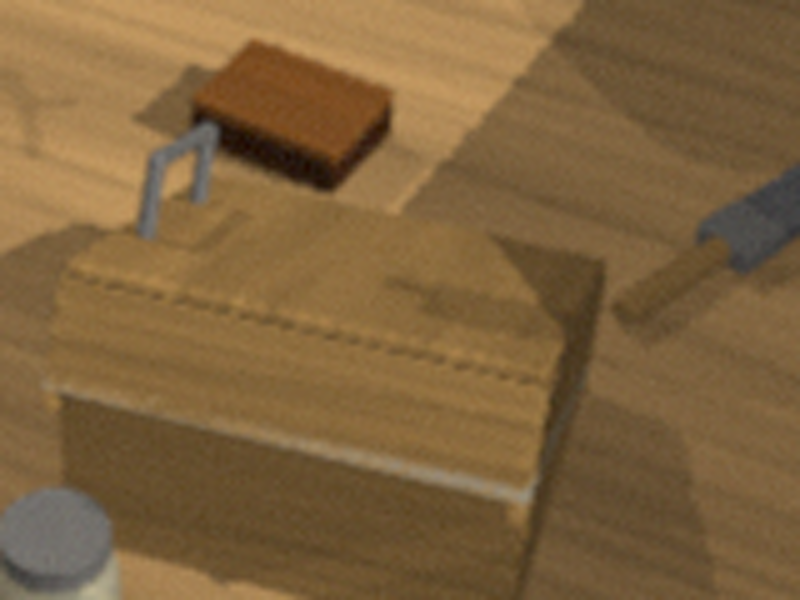

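View pics/f1scene.png

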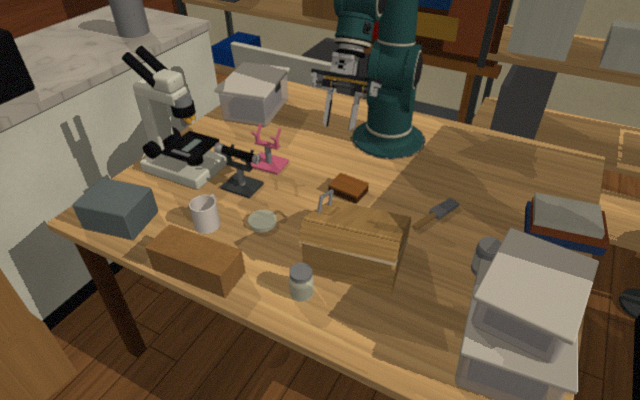

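View pics/f1wrist.png

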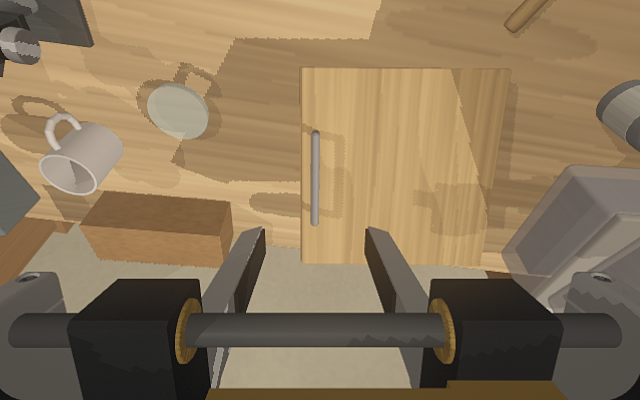

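The handle's upper end is at scene (321,196.4). The model puts it at (320.4,196.2) for a shut door and at (322,192.2) for 0.05 rad, and the seam looks uniform. I have time left, so I'll press the handle gently with closed fingers to make sure, then check everything again.

```bash
python3 - <<'E'
from fit import *
np.set_printoptions(precision=3,suppress=True)
R=tool(0,-1);h=hpos(0)
robot.gripper_to(0)
n=-R[:,2]
robot.move_linear(h+.05*n,velocity=.2,frame=R)
print(robot.move_linear(h+.012*n,velocity=.04,threshold=15))
st=robot.get_state();print((st['ee_pos']-h)@n,st['force'],st['time'])
robot.move_linear(h+.18*n,velocity=.2)
robot.pause(.2)
for k in('scene','side'): cv2.imwrite(f'pics/f2{k}.png',robot.grab_frame(k)[:,:,::-1])
a=cv2.imread('pics/f2scene.png')[:,:,::-1];b=cv2.imread('pics/f2side.png')[:,:,::-1]
c=np.hstack([cv2.resize(a[165:255,285:385],None,fx=4,fy=4),cv2.resize(a[110:200,200:300],None,fx=4,fy=4)]);cv2.imwrite('pics/f2c.png',c[:,:,::-1])
print(robot.get_state()['time'],robot.get_state()['force'])
E
```

```text
True
0.02280887432050182 [-18.164  -2.112  23.003] 46.7333
47.9667 [-0.99   0.725  0.443]
```

View pics/f2c.png

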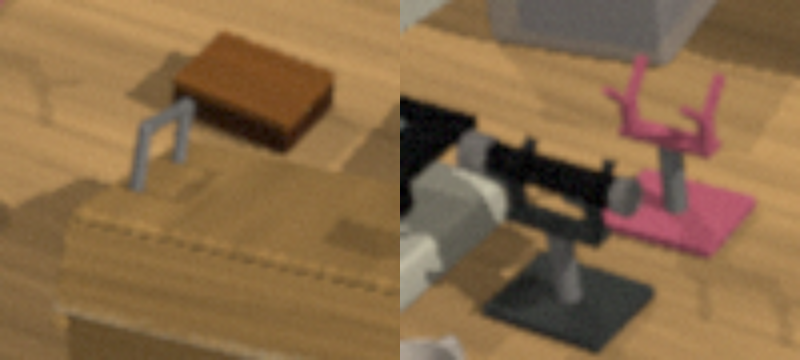

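View pics/f2side.png

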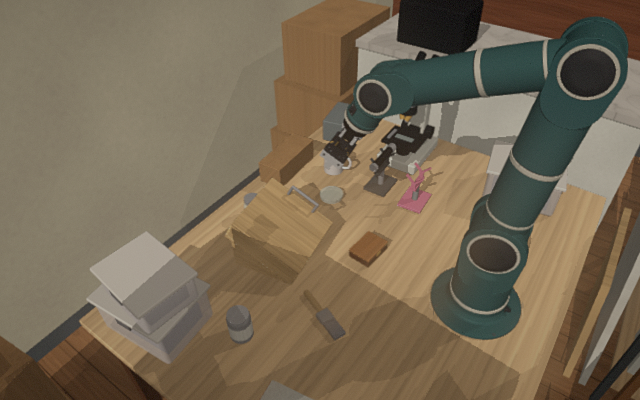

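The press met a firm stop at about 29 N, with the handle about 1 mm from the model's shut height. The door is shut with an even seam, the torch lies in both notches, and the bystanders look unmoved. The arm is clear of everything.

```bash
python3 - <<'E'
from rig import robot
print(robot.sign_off(),robot.get_state()['time'])
E
```

```text
the job is handed in; nothing more can be done
the job is handed in; nothing more can be done
```

I swung the door open by its handle to about 1.69 rad and pulled the torch straight out of its clips. I then lowered it into the dark rest with its lens towards the microscope, let go, and swung the door shut. I handed the job in at about 48 s; no verdict was reported.

**Last checks**
- **Torch:** the wrist camera showed it released in both notches, its middle about 2 mm along and 1 mm sideways from the seat. The later scene picture agreed.
- **Door:** at shutting I estimated it at about 0.002 rad. The final press on the handle met a firm stop at about 29 N, and the seam looked even.
- **Bystanders:** none looked moved in the last pictures. I did not measure them.

**What disagreed or came close**
- **Door hinge:** my first estimate was about 7 mm too low. The pull built up to about 46 N on the way open before I corrected it, and forces stayed low after that.
- **Joint 6:** it read 0.189 rad while gripping the torch, at its stated limit of 0.19. The arm reported no fault, and the pull moved it straight off the limit.
- **Handle in the last wrist view:** it lay about 2 pixels off the shut position, nearer the 0.05 rad one. The scene camera fitted shut, and the final press confirmed it.

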